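Book a basket of potatoes in at the weighing terminal

TASK

The basket of potatoes is already on the scale: book it in at the weighing terminal by lightly pressing, with a fingertip, first the white potato key, then the blue basket key that takes off the basket's own weight, and last the green print key, letting each key come up before the next. Press no other key, keep off the platform and its basket while it weighs, and leave the terminal, the tins and the label roll where they stand.

Things in the scene. Friction and masses are not known exactly. Their poses are not given: they have to be found in the camera images.
- terminal: Weighing terminal; origin at the centre of its underside, on the table. Dark grey console on rubber feet, loose, about 2.8 kg, 215 mm deep (x, away from the operator), 210 mm wide (y, to the operator's left), 52 mm high at the front, 96 at the back; the face slopes 12 deg to the front. Front half: six keys, two rows of three. Back half: display and label slot, not used.
- key_potato_top (a point): Centre of the top of the white key with a brown potato, far row, left (left is +y of the terminal). Square cap 26 mm wide, standing 9 mm proud of the face; keys are 48 mm apart from centre to centre, both ways. The axes are those of the key: z is the outward normal of the face, x points up the slope.
- key_carrot_top (a point): Centre of the top of the orange key with a carrot, far row, middle (left is +y of the terminal). Square cap 26 mm wide, standing 9 mm proud of the face; keys are 48 mm apart from centre to centre, both ways. The axes are those of the key: z is the outward normal of the face, x points up the slope.
- key_onion_top (a point): Centre of the top of the purple key with a pale onion, far row, right (left is +y of the terminal). Square cap 26 mm wide, standing 9 mm proud of the face; keys are 48 mm apart from centre to centre, both ways. The axes are those of the key: z is the outward normal of the face, x points up the slope.
- key_tare_top (a point): Centre of the top of the blue key with a white basket, near row, left (takes off the stored weight of the empty basket) (left is +y of the terminal). Square cap 26 mm wide, standing 9 mm proud of the face; keys are 48 mm apart from centre to centre, both ways. The axes are those of the key: z is the outward normal of the face, x points up the slope.
- key_clear_top (a point): Centre of the top of the plain red key, near row, middle (clears the entry) (left is +y of the terminal). Square cap 26 mm wide, standing 9 mm proud of the face; keys are 48 mm apart from centre to centre, both ways. The axes are those of the key: z is the outward normal of the face, x points up the slope.
- key_print_top (a point): Centre of the top of the green key with a white label, near row, right (prints) (left is +y of the terminal). Square cap 26 mm wide, standing 9 mm proud of the face; keys are 48 mm apart from centre to centre, both ways. The axes are those of the key: z is the outward normal of the face, x points up the slope.
- key_potato (a joint): How far the white potato key is pushed in along the face's normal, m: 0 up, 0.006 fully down. It registers at 0.0022. Spring: starts to move at about 1.2 N, about 4 N when it registers, about 9 N fully down; it springs back by itself.
- key_carrot (a joint): How far the orange carrot key is pushed in along the face's normal, m: 0 up, 0.006 fully down. It registers at 0.0022. Spring: starts to move at about 1.2 N, about 4 N when it registers, about 9 N fully down; it springs back by itself.
- key_onion (a joint): How far the purple onion key is pushed in along the face's normal, m: 0 up, 0.006 fully down. It registers at 0.0022. Spring: starts to move at about 1.2 N, about 4 N when it registers, about 9 N fully down; it springs back by itself.
- key_tare (a joint): How far the blue basket key is pushed in along the face's normal, m: 0 up, 0.006 fully down. It registers at 0.0022. Spring: starts to move at about 1.2 N, about 4 N when it registers, about 9 N fully down; it springs back by itself.
- key_clear (a joint): How far the red key is pushed in along the face's normal, m: 0 up, 0.006 fully down. It registers at 0.0022. Spring: starts to move at about 1.2 N, about 4 N when it registers, about 9 N fully down; it springs back by itself.
- key_print (a joint): How far the green print key is pushed in along the face's normal, m: 0 up, 0.006 fully down. It registers at 0.0022. Spring: starts to move at about 1.2 N, about 4 N when it registers, about 9 N fully down; it springs back by itself.
- platform: Fixed weighing platform with a stainless steel pan, 280 (x) by 270 (y) mm, 70 mm high; origin under its middle, on the table. It stands to the left or to the right of the terminal.
- basket: Red wire basket heaped with potatoes, on the pan: 250 by 206 mm at the rim, rim 120 mm and potatoes up to 175 mm above its origin, which is the centre of its underside. It is being weighed.
- tin_green_mid (a point): Food tin with a green label, 75 mm diameter, 110 mm high, standing behind the terminal; the point is its centre.
- tin_yellow_mid (a point): Food tin with a yellow label, 75 mm diameter, 110 mm high, standing behind the terminal; the point is its centre.
- label_roll: White roll of labels, 76 mm diameter, 50 mm high, standing on end in front of the terminal; origin at the centre of its underside.

How it is judged (in metres and radians):
On the way, in this order (a step that is already met when the one before it is completed fails the run):
1. the white potato key is pressed, all others up (value of joint key_potato above 0.0022 m and value of joint each of key_carrot, key_onion, key_tare, key_clear, key_print below 0.001 m), for 0.04 s.
2. then the blue basket key is pressed, all others up (value of joint key_tare above 0.0022 m and value of joint each of key_potato, key_carrot, key_onion, key_clear, key_print below 0.001 m), for 0.04 s.
3. last the green print key is pressed, all others up (value of joint key_print above 0.0022 m and value of joint each of key_potato, key_carrot, key_onion, key_tare, key_clear below 0.001 m), for 0.04 s.
At the end, for the whole second after the job is handed in: All six keys are up again (within 1 mm), and the terminal, the basket on its platform, both tins and the label roll stand upright within 12 mm of where they were (value of joint each of key_potato, key_carrot, key_onion, key_tare, key_clear, key_print below 0.001 m and distance of each of terminal, basket, tin_green_mid, tin_yellow_mid, label_roll from where it was at the start of the episode below 0.012 m and angle between each of terminal, basket, tin_green_mid, tin_yellow_mid, label_roll's own z axis and vertical below 0.1 rad); the robot touches nothing.
It fails at once if another key (orange, purple or red) is pressed in by more than 2 mm (value of joint any of key_carrot, key_onion, key_clear above 0.002 m).
It fails at once if the terminal or a key is pushed with more than 25 N (contact force between the fingers and terminal above 25 N).
It fails at once if the terminal is touched with another part of the robot than the fingers (more than 2 N) (contact force between the arm and terminal above 2 N).
It fails at once if the platform or the basket on it is touched (more than 1 N) (contact force between any of the fingers, the arm and platform above 1 N or contact force between any of the fingers, the arm and basket above 1 N).
It fails at once if the terminal is shoved or lifted, or the basket, a tin or the label roll is moved, by more than 12 mm (distance of any of terminal, basket, tin_green_mid, tin_yellow_mid, label_roll from where it was at the start of the episode above 0.012 m).
It also fails if it takes over 48 s, if anything falls off the work surface, if the arm or the gripper's body presses on something with over 40 N, if the wrist force passes 120 N, or if a joint passes its speed limit or range.

ROBOT

A 7-joint arm with a two-finger parallel gripper is mounted at the origin on the work surface. World frame = base frame: x ahead of the robot, y to its left, z up, the work surface at z = 0. Lengths are in m, angles in degrees, forces in N, time in s.
With the tool pointing down it reaches from about 0.4 to 0.925 m from the base axis. Payload 4.1 kg.
Tool frame: the origin (TCP) lies on the centre line of the jaws, within the pads' length; the fingertips stand 22 mm ahead of it and the grasp point (between the pads) lies 3 mm ahead of it; z points along the fingers, y is the line along which they close (so a half turn about z gives the same grasp; the last joint's range is limited). The gripper opens to 85 mm and grips with 20 to 120 N. Pads are 22 mm wide; open, the fingers measure 114 mm over their backs; the gripper's body (76 mm by 85 mm) begins 54 mm behind the grasp point. The pads swing forward as they close: fully open they stand 13 mm farther back than shut.
Start: joints at [-78.667, 22.827, 2.584, 88.041, -1.071, 69.15, -2.905], TCP at [0.19, 0.622, 0.253] pointing down, gripper open.
Joint ranges: [-161.44, 161.44], [-28.35, 127.94], [-78.24, 83.42], [0, 140.83], [-78.03, 258.03], [13.02, 114.36], [-168.23, 168.23]. Speed limits (degrees/s): [147.25, 147.25, 180, 180, 180, 180, 180].

INTERFACE

Orientations are given as a 3x3 rotation matrix whose columns are the frame's x, y, z axes.
In Python, from bench import observe, camera, finish_job, masks_of, landmark_of gives the robot as it stands.
- The arm moves only by the shell command python3 -m inch 'ROWS' [FORCE]. ROWS is JSON, a list of rows, each a list of 3 entries, a list of its own where there are three numbers: the turn, a rotation vector about the tool's x, y, z in rad, then the shift along the tool's x, y, z in m, then the opening, from 0 (shut) to 1 (fully open). In form: [[[rx, ry, rz], [dx, dy, dz], fingers], ...]. A call has 1 to 20 rows; each row shifts and turns the commanded pose from where the row before left it, along the tool's axes as they then stand; what a row does not reach is not made up. A row lasts 1/12 s, in which the tool goes at most 41.7 mm and 7.16 degrees, less where a joint would pass 70% of its speed; a pose out of reach is approached as far as the arm can. A call is refused whole if a number of a shift passes 0.0417 or a number of a turn 0.125, either way. A call with a gripper value outside its range is refused whole. The fingers move at their own pace and stop on an object; FORCE is the grip in N (left out, the last holds). Time passes only in rows, so rows that do not move let the fingers close. It gives the time, the measured TCP pose, the force, the opening and the grip force at its end, in the units of the state.
- observe(): the state, without advancing time (a new reading comes with each control period).
- camera(name): name is "scene" or "side" or "wrist"; returns a dict with "img" (480x640x3 uint8, red, green, blue), "z_map" (480x640 float32, m along the optical axis (not along the pixel's ray), 0 where there is no reading), "K" (3x3 intrinsics, pixels), "R" (3x3) and "t" (3): a world point X has camera coordinates R X + t; the wrist camera has in their place "mount" (4x4, takes a point from camera to tool coordinates, whose origin is the TCP and whose axes are the flange's). Camera axes: x right, y down, z forward; pixel columns grow to the right and rows downward; lengths in m; the calibration is good to about 2 mm. A picture is of the moment at which its call begins: read the wrist's pose just before it.
- finish_job(): hands the job in; it is judged then, once.
Trained networks look in a picture, given as the dict that the camera call returned (one of the last four; its "shot" number tells which), for a name from the list of things; names that differ only in an ending like _2 or _b are one class to them, and where a whole thing is asked for, a point or a joint stands for the part that bears it (a point fixed in the world has none). Each returns a list of dicts, best first, with "score" (0 to 1); they miss things now and then, are a little off and sometimes report something else, mostly with a low value. They report only what shows in the picture. A call takes as long as a camera call.
- masks_of(target, picture): "region" (480x640 bool, what is visible of it) and "position" ([column, row] in pixels, amid what is visible of it).
- landmark_of(target, picture): "position" ([column, row] in pixels: a listed point, or the origin of a listed thing).
The state is a dict: "time": time; "joints": joint angles; "qvel": joint speeds; "joint_torque": joint torques, N m; "position": TCP position; "eef_rot": TCP orientation; "force": force on the tool from outside, world axes, zero at the start; "wrist_torque": the same for the moment, N m; "grip_width": opening from 0.0 (shut) to 1.0 (fully open); "gripper_force": force on a finger pad.
Only numpy, scipy, OpenCV 4.12 (cv2) and the standard library are available. Lean on these libraries where they do the work, as an engineer would, in place of code of your own. Each camera call takes 0.05 s, during which the arm holds its last target. There are 200 camera calls.

## Working session

There is one attempt and no reset: what is moved stays moved. The work goes in short steps, Python scripts to look and compute and a shell command to move; the robot and the scene stay as the last step left them, time stands still between calls to the robot, and variables do not carry over. Pictures are saved under pics/ and viewed, at most 10 in all, crops included, and the job is handed in when it is done.

```bash
mkdir -p pics; cat > h.py <<'E'
import numpy as np, cv2
from bench import observe, camera, masks_of, landmark_of
KEYS=["key_potato_top","key_carrot_top","key_onion_top","key_tare_top","key_clear_top","key_print_top"]
def cam(name):
    s=observe(); c=camera(name)
    if name=="wrist":
        M=np.array(c["mount"]); Rt=np.array(s["eef_rot"]); p=np.array(s["position"])
        Rcw=Rt@M[:3,:3]; pc=Rt@M[:3,3]+p
        c["Rcw"],c["pc"]=Rcw,pc
    else:
        R=np.array(c["R"]); c["Rcw"]=R.T; c["pc"]=-R.T@np.array(c["t"])
    return c
def world(c,uv,z=None):
    u,v=uv
    if z is None:
        ui,vi=int(round(u)),int(round(v)); w=c["z_map"][max(vi-2,0):vi+3,max(ui-2,0):ui+3]; w=w[w>0]
        if not len(w): return None
        z=np.median(w)
    return c["Rcw"]@(z*np.linalg.inv(c["K"])@[u,v,1])+c["pc"]
def save(c,n): cv2.imwrite(f"pics/{n}.png",c["img"][:,:,::-1])
E
python3 - <<'E'
from h import *
np.set_printoptions(precision=4,suppress=True)
s=observe();print(s["time"],s["position"],s["eef_rot"],s["grip_width"],s["force"])
for n in("scene","side"):
    c=cam(n);save(c,n+"0")
    for k in KEYS+["terminal","label_roll","basket","platform","tin_green_mid","tin_yellow_mid"]:
        r=landmark_of(k,c)
        if r: print(n,k,r[0]["position"],round(r[0]["score"],2),world(c,r[0]["position"]))
        else: print(n,k,None)
E
```

```text
0.0 [0.1899 0.621  0.2522] [[-0.9563  0.2924 -0.0005]
 [ 0.2924  0.9563 -0.0019]
 [-0.0001 -0.002  -1.    ]] 0.9999878842410971 [-0.077  -0.4395 -0.2709]
scene key_potato_top [239.8, 286.2] 0.57 [ 0.5365 -0.1712  0.0814]
scene key_carrot_top [208.3, 290.1] 0.61 [ 0.5129 -0.2263  0.0799]
scene key_onion_top [189.2, 292.9] 0.62 [ 0.4995 -0.2599  0.0795]
scene key_tare_top [238.2, 263.3] 0.5 [ 0.4912 -0.1539  0.0704]
scene key_clear_top [211.1, 264.8] 0.5 [ 0.4666 -0.2012  0.0681]
scene key_print_top [185.0, 269.8] 0.67 [ 0.4507 -0.2494  0.0694]
scene terminal [221.2, 307.5] 0.96 [ 0.5549 -0.2197  0.0803]
scene label_roll [222.9, 228.2] 0.62 [ 0.4023 -0.148   0.0504]
scene basket [396.3, 189.7] 0.7 [0.5386 0.1682 0.1529]
scene platform [236.5, 263.6] 0.47 [ 0.4902 -0.157   0.0709]
scene tin_green_mid [259.4, 382.1] 0.73 [ 0.7105 -0.216   0.1118]
scene tin_yellow_mid [193.3, 398.0] 0.62 [ 0.677  -0.3244  0.1116]
side key_potato_top [291.4, 182.2] 0.47 [ 0.5312 -0.1716  0.0805]
side key_carrot_top [293.0, 170.3] 0.66 [ 0.5137 -0.2069  0.0749]
side key_onion_top [287.4, 151.2] 0.62 [ 0.5046 -0.2606  0.0788]
side key_tare_top [311.0, 184.7] 0.61 [ 0.4937 -0.1594  0.0694]
side key_clear_top None
side key_print_top [310.7, 151.7] 0.58 [ 0.4563 -0.2486  0.0697]
side terminal [283.6, 194.8] 0.75 [ 0.556  -0.1523  0.0732]
side label_roll [357.5, 193.8] 0.92 [ 0.4042 -0.1241  0.0389]
side basket [379.7, 330.3] 0.65 [0.5389 0.2216 0.124 ]
side platform [199.8, 157.5] 0.58 [ 0.6813 -0.3028  0.0908]
side tin_green_mid [203.5, 200.7] 0.93 [ 0.7091 -0.1836  0.0913]
side tin_yellow_mid [198.0, 160.2] 0.71 [ 0.6862 -0.3025  0.0853]
```

View pics/scene0.png

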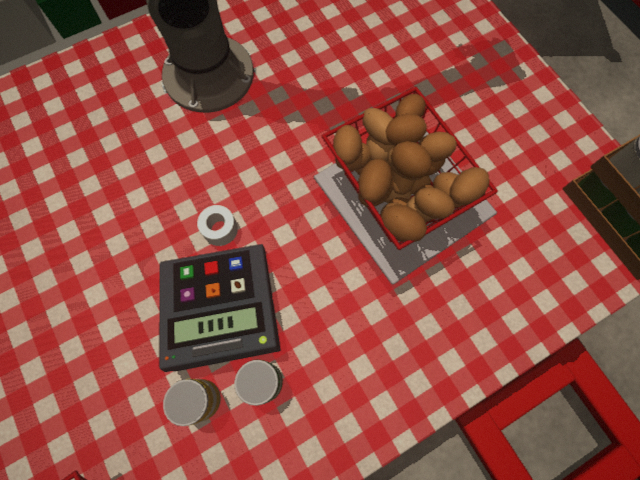

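View pics/side0.png

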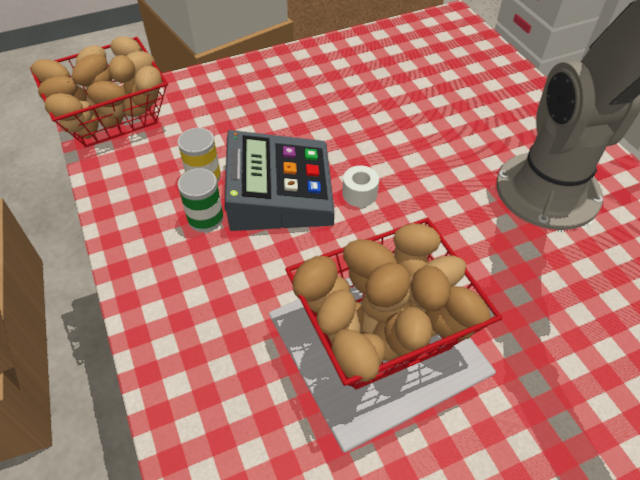

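The white key is at (238,286), blue at (236,263) and green at (187,271) in the scene view, so the networks' points match. The terminal is yawed about -22°. I'll lift clear of the basket, swing over and close the fingers.

```bash
python3 -m inch '[[[0,0,0],[0,0,-0.04],0],[[0,0,0],[0,0,-0.04],0],[[0,0,0],[0,0,-0.04],0],[[0,0,0],[0,0,-0.04],0],[[0,0,0],[0,0,-0.04],0],[[0,0,0],[-0.032,-0.0206,0],0],[[0,0,0],[-0.032,-0.0206,0],0],[[0,0,0],[-0.032,-0.0206,0],0],[[0,0,0],[-0.032,-0.0206,0],0],[[0,0,0],[-0.032,-0.0206,0],0],[[0,0,0],[-0.032,-0.0206,0],0],[[0,0,0],[-0.032,-0.0206,0],0],[[0,0,0],[-0.032,-0.0206,0],0],[[0,0,0],[-0.032,-0.0206,0],0],[[0,0,0],[-0.032,-0.0206,0],0],[[0,0,0],[-0.032,-0.0206,0],0]]' 20
python3 -m inch '[[[0,0,0],[-0.0098,-0.0372,0],0],[[0,0,0],[-0.0098,-0.0372,0],0],[[0,0,0],[-0.0098,-0.0372,0],0],[[0,0,0],[-0.0098,-0.0372,0],0],[[0,0,0],[-0.0098,-0.0372,0],0],[[0,0,0],[-0.0098,-0.0372,0],0],[[0,0,0],[-0.0098,-0.0372,0],0],[[0,0,0],[-0.0098,-0.0372,0],0],[[0,0,0],[-0.0098,-0.0372,0],0],[[0,0,0],[-0.0098,-0.0372,0],0],[[0,0,0],[-0.0098,-0.0372,0],0],[[0,0,0],[-0.0098,-0.0372,0],0],[[0,0,0],[-0.0098,-0.0372,0],0],[[0,0,0.044],[0,0,0],0],[[0,0,0.044],[0,0,0],0],[[0,0,0],[0,0,0],0]]'
```

```text
time: 2.63
position: [0.4613, 0.3002, 0.4537]
eef_rot: [[-0.956, 0.292, 0.0], [0.292, 0.956, 0.001], [-0.0, 0.001, -1.0]]
force: [0.6, 0.6, 0.2]
grip_width: 0.004
gripper_force: 0.0
time: 3.97
position: [0.4405, -0.1986, 0.4534]
eef_rot: [[-0.926, 0.378, 0.0], [0.378, 0.926, 0.0], [-0.0, 0.0, -1.0]]
force: [0.7, 0.6, 0.2]
grip_width: 0.0
gripper_force: 0.0
```

```bash
cat >> h.py <<'E'
LAY=dict(zip(KEYS,[(i,j) for i in (.024,-.024) for j in (.048,0,-.048)]))
from scipy.optimize import least_squares
from scipy.spatial.transform import Rotation as Ro
def model(p): # p: centre xyz of key array, yaw
    R=Ro.from_euler("ZY",[p[3],-np.deg2rad(12)]).as_matrix()
    return R,{k:R@[a,b,0]+p[:3] for k,(a,b) in LAY.items()}
def fit(obs): # obs: list of (cam,key,uv), reprojection
    def res(p):
        _,m=model(p); o=[]
        for c,k,uv in obs:
            q=np.array(c["K"])@(np.array(c["Rcw"]).T@(m[k]-c["pc"])); o+=list((q[:2]/q[2]-uv))
        return np.array(o)
    r=least_squares(res,[.49,-.21,.075,-.38],loss="soft_l1",x_scale=[.01,.01,.01,.1])
    return r.x,res(r.x).reshape(-1,2)
E
cat > look.py <<'E'
import sys
from h import *
np.set_printoptions(precision=4,suppress=True)
c=cam("wrist"); save(c,sys.argv[1]); obs=[];P={}
for k in KEYS:
    r=landmark_of(k,c)
    if r and r[0]["score"]>.3:
        uv=np.array(r[0]["position"]); obs.append((c,k,uv)); P[k]=world(c,uv); print(k,uv,round(r[0]["score"],2),P[k])
p,e=fit(obs); print("fit",p[:3],np.rad2deg(p[3])); print(np.abs(e).round(1).tolist())
R,m=model(p)
for k in m: print(k,m[k], "depth-fit resid",(P[k]-m[k]) if k in P and P[k] is not None else None)
s=observe(); Rt=np.array(s["eef_rot"]); tp=np.array(s["position"])
G=R@np.diag([-1,1,-1]); print("turn (tool rotvec)",Ro.from_matrix(Rt.T@G).as_rotvec())
tip=tp+0.022*Rt[:,2]; print("tip",tip)
for k in ("key_potato_top","key_tare_top","key_print_top"): print(k,"tip->key in key-aligned tool axes:",G.T@(m[k]-(tp+.022*G[:,2])))
E
python3 look.py w1
```

```text
key_potato_top [364.  234.9] 0.52 [ 0.5262 -0.1718  0.081 ]
key_carrot_top [332.3 243. ] 0.67 [ 0.5204 -0.2206  0.0801]
key_onion_top [301.4 239.6] 0.87 [ 0.4982 -0.262   0.0788]
key_tare_top [336.2 133.8] 0.59 [ 0.378  -0.1555  0.0011]
key_clear_top [331.5 205.6] 0.75 [ 0.469  -0.2012  0.0681]
key_print_top [298.9 207.9] 0.81 [ 0.4538 -0.2476  0.0686]
fit [ 0.492  -0.2106  0.0664] -17.165738045082747
[[0.1, 0.4], [0.3, 6.0], [0.0, 0.0], [25.4, 69.1], [1.5, 0.0], [0.4, 0.4]]
key_potato_top [ 0.5286 -0.1717  0.0714] depth-fit resid [-0.0024 -0.0001  0.0096]
key_carrot_top [ 0.5144 -0.2176  0.0714] depth-fit resid [ 0.006  -0.0031  0.0087]
key_onion_top [ 0.5002 -0.2634  0.0714] depth-fit resid [-0.002   0.0014  0.0074]
key_tare_top [ 0.4837 -0.1579  0.0614] depth-fit resid [-0.1057  0.0023 -0.0603]
key_clear_top [ 0.4696 -0.2037  0.0614] depth-fit resid [-0.0005  0.0026  0.0067]
key_print_top [ 0.4554 -0.2496  0.0614] depth-fit resid [-0.0015  0.002   0.0072]
turn (tool rotvec) [-0.0086 -0.2093 -0.0835]
tip [ 0.441  -0.1973  0.4313]
key_potato_top tip->key in key-aligned tool axes: [0.0049 0.0503 0.3674]
key_tare_top tip->key in key-aligned tool axes: [0.0529 0.0503 0.3674]
key_print_top tip->key in key-aligned tool axes: [ 0.0529 -0.0457  0.3674]
```

View pics/w1.png

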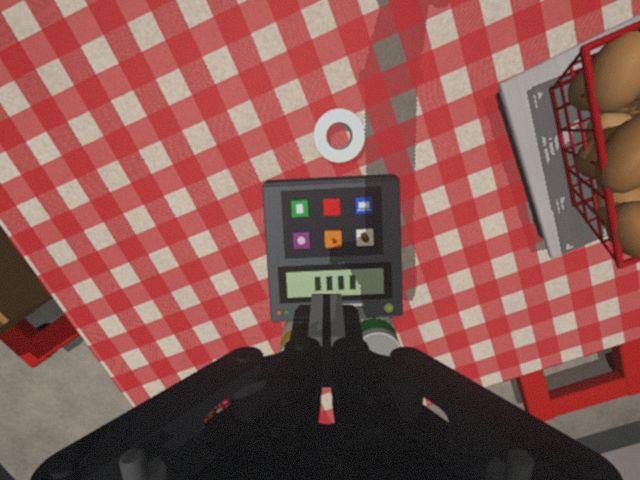

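The wrist view shows white at (364,238), blue at (363,206), green at (299,208) and red at (331,207). The network's blue key in this picture was wrong: it landed on the label roll at (336,134). I'll tilt to the face and descend for a closer look.

```bash
python3 -m inch '[[[0,-0.105,0],[0,0,0],0],[[0,-0.105,0],[0,0,0],0],[[0,0,0],[0.005,0,0.04],0],[[0,0,0],[0.005,0,0.04],0],[[0,0,0],[0.005,0,0.04],0],[[0,0,0],[0.005,0,0.04],0],[[0,0,0],[0.005,0,0.04],0],[[0,0,0],[0.004,0.002,0.04],0],[[0,0,0],[0,0,0],0],[[0,0,0],[0,0,0],0]]' && python3 look.py w2
```

```text
time: 5.15
position: [0.4605, -0.2037, 0.211]
eef_rot: [[-0.908, 0.375, 0.188], [0.367, 0.927, -0.079], [-0.204, -0.003, -0.979]]
force: [-0.1, -0.6, 0.5]
grip_width: 0.002
gripper_force: 0.0
key_potato_top [393.8 265.7] 0.92 [ 0.528  -0.1725  0.082 ]
key_carrot_top [335.6 268.3] 0.61 [ 0.5147 -0.2175  0.0792]
key_onion_top [277.9 272.1] 0.96 [ 0.5004 -0.263   0.0794]
key_tare_top [393.5 206.3] 0.56 [ 0.4843 -0.1576  0.0688]
key_clear_top [335.3 213.1] 0.71 [ 0.4727 -0.2013  0.0693]
key_print_top [274.7 213.7] 0.96 [ 0.4556 -0.2453  0.0691]
fit [ 0.4956 -0.2105  0.0694] -19.047684127838107
[[0.1, 0.1], [0.4, 0.2], [1.0, 1.7], [1.0, 2.9], [1.7, 1.2], [1.4, 1.0]]
key_potato_top [ 0.5334 -0.1728  0.0744] depth-fit resid [-0.0054  0.0003  0.0076]
key_carrot_top [ 0.5178 -0.2182  0.0744] depth-fit resid [-0.003   0.0007  0.0047]
key_onion_top [ 0.5021 -0.2636  0.0744] depth-fit resid [-0.0017  0.0006  0.0049]
key_tare_top [ 0.4891 -0.1575  0.0644] depth-fit resid [-0.0048 -0.0001  0.0043]
key_clear_top [ 0.4734 -0.2029  0.0644] depth-fit resid [-0.0007  0.0016  0.0048]
key_print_top [ 0.4577 -0.2482  0.0644] depth-fit resid [-0.0021  0.0029  0.0047]
turn (tool rotvec) [-0.0085  0.0042 -0.0514]
tip [ 0.4671 -0.2059  0.1929]
key_potato_top tip->key in key-aligned tool axes: [-0.0262  0.0527  0.1267]
key_tare_top tip->key in key-aligned tool axes: [0.0218 0.0527 0.1267]
key_print_top tip->key in key-aligned tool axes: [ 0.0218 -0.0433  0.1267]
```

View pics/w2.png

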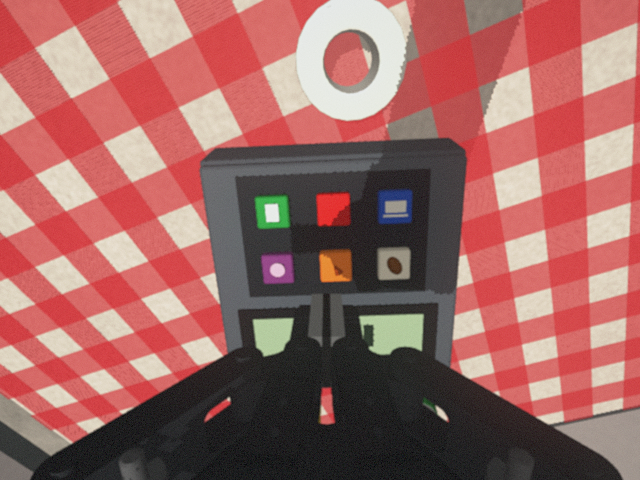

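The close view shows all six keys: white (394,265), blue (395,207), green (272,213) and red (333,210), all matching the networks. The depth-derived points are self-consistent, so I'll fit the layout to them in 3D.

```bash
cat > go.py <<'E'
from h import *
np.set_printoptions(precision=4,suppress=True)
P=np.array([[.528,-.1725,.082],[.5147,-.2175,.0792],[.5004,-.263,.0794],[.4843,-.1576,.0688],[.4727,-.2013,.0693],[.4556,-.2453,.0691]])
f=lambda p:(np.array([model(p)[1][k] for k in KEYS])-P).ravel()
r=least_squares(f,[.49,-.21,.075,-.3]); p=r.x
R,m=model(p); G=R@np.diag([-1,1,-1])
if __name__=="__main__":
    print(p[:3],np.rad2deg(p[3]),"max resid",abs(r.fun).max())
    s=observe(); Rt=np.array(s["eef_rot"]); tp=np.array(s["position"])
    print("t",s["time"],"F",s["force"],"turn",Ro.from_matrix(Rt.T@G).as_rotvec())
    for k in ("key_potato_top","key_tare_top","key_print_top"): print(k,m[k],G.T@(m[k]-(tp+.022*G[:,2])))
E
python3 go.py
```

```text
[ 0.4926 -0.2095  0.0746] -18.32665117630743 max resid 0.0024172309152808436
t 5.5 F [ 0.8002  0.3523 -0.7376] turn [-0.0111  0.0042 -0.0637]
key_potato_top [ 0.53   -0.1713  0.0796] [-0.0243  0.0523  0.121 ]
key_tare_top [ 0.4854 -0.1566  0.0696] [0.0237 0.0523 0.121 ]
key_print_top [ 0.4552 -0.2477  0.0696] [ 0.0237 -0.0437  0.121 ]
```

Next, align and go to 15 mm above the white key.

```bash
python3 -m inch '[[[-0.011,0.004,-0.064],[0,0,0],0],[[0,0,0],[-0.008,0.0175,0.03],0],[[0,0,0],[-0.008,0.0175,0.03],0],[[0,0,0],[-0.0083,0.0173,0.03],0],[[0,0,0],[0,0,0.016],0],[[0,0,0],[0,0,0],0],[[0,0,0],[0,0,0],0]]' && python3 go.py && python3 -c "
from h import *
save(cam('wrist'),'w3'); save(cam('side'),'s3')"
```

```text
time: 6.08
position: [0.521, -0.1692, 0.1138]
eef_rot: [[-0.929, 0.315, 0.193], [0.307, 0.949, -0.067], [-0.204, -0.003, -0.979]]
force: [0.3, -0.5, 0.4]
grip_width: 0.001
gripper_force: 0.0
[ 0.4926 -0.2095  0.0746] -18.32665117630743 max resid 0.0024172309152808436
t 6.0833 F [ 0.3001 -0.4881  0.3577] turn [-0.0027 -0.004   0.0004]
key_potato_top [ 0.53   -0.1713  0.0796] [-0.0019  0.0008  0.0134]
key_tare_top [ 0.4854 -0.1566  0.0696] [0.0461 0.0008 0.0134]
key_print_top [ 0.4552 -0.2477  0.0696] [ 0.0461 -0.0952  0.0134]
```

View pics/w3.png

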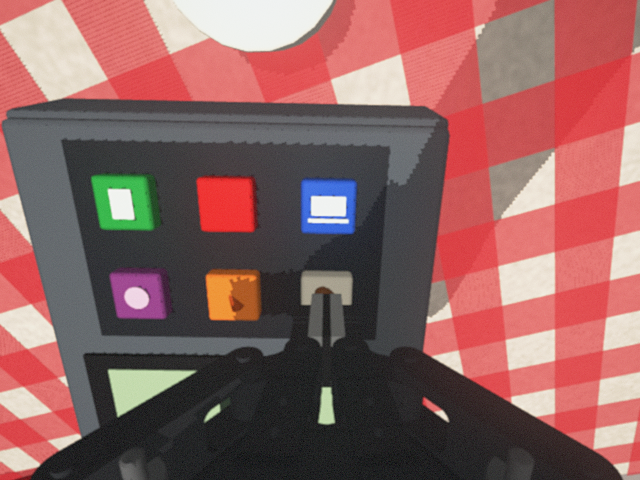

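The fingertip sits over the white key, with the cap centred at column 327 and the fingers at 326. Now press gently in small steps.

```bash
python3 -m inch '[[[0,0,0],[-0.002,0.0005,0.006],0],[[0,0,0],[0,0,0.004],0],[[0,0,0],[0,0,0.002],0],[[0,0,0],[0,0,0],0],[[0,0,0],[0,0,0],0]]'; python3 go.py | sed -n 2,3p
```

```text
time: 6.6
position: [0.5254, -0.1699, 0.1023]
eef_rot: [[-0.929, 0.315, 0.193], [0.307, 0.949, -0.066], [-0.204, -0.002, -0.979]]
force: [-0.4, 0.0, -0.0]
grip_width: -0.001
gripper_force: 0.0
t 6.6 F [-0.4157  0.0256 -0.0213] turn [-0.0022 -0.0036  0.0003]
key_potato_top [ 0.53   -0.1713  0.0796] [0.     0.     0.0011]
```

```bash
python3 -m inch '[[[0,0,0],[0,0,0.001],0],[[0,0,0],[0,0,0.001],0],[[0,0,0],[0,0,0],0],[[0,0,0],[0,0,0],0]]'; python3 go.py | sed -n 2,3p
```

```text
time: 6.93
position: [0.5259, -0.1699, 0.1002]
eef_rot: [[-0.929, 0.314, 0.193], [0.307, 0.949, -0.066], [-0.204, -0.002, -0.979]]
force: [-0.3, -0.2, -0.3]
grip_width: -0.003
gripper_force: 0.0
t 6.9333 F [-0.3398 -0.2015 -0.3428] turn [-0.0023 -0.0037  0.0005]
key_potato_top [ 0.53   -0.1713  0.0796] [ 0.0001 -0.0001 -0.0009]
```

Still no contact.

```bash
python3 -m inch '[[[0,0,0],[0,0,0.001],0],[[0,0,0],[0,0,0.001],0],[[0,0,0],[0,0,0],0],[[0,0,0],[0,0,0],0]]'; python3 go.py | sed -n 2,3p
```

```text
time: 7.27
position: [0.5264, -0.1701, 0.0985]
eef_rot: [[-0.929, 0.314, 0.194], [0.307, 0.949, -0.066], [-0.205, -0.002, -0.979]]
force: [-0.4, 0.4, 2.9]
grip_width: 0.003
gripper_force: 1.4
t 7.2667 F [-0.4355  0.3729  2.8569] turn [-0.0022 -0.0034  0.0005]
key_potato_top [ 0.53   -0.1713  0.0796] [ 0.0002 -0.0001 -0.0028]
```

```bash
python3 -m inch '[[[0,0,0],[0,0,0.001],0],[[0,0,0],[0,0,0.0005],0],[[0,0,0],[0,0,0],0],[[0,0,0],[0,0,0],0]]'; python3 go.py | sed -n 2,3p
```

```text
time: 7.6
position: [0.5268, -0.1702, 0.097]
eef_rot: [[-0.929, 0.314, 0.194], [0.307, 0.949, -0.066], [-0.205, -0.002, -0.979]]
force: [-1.8, 1.3, 4.8]
grip_width: 0.003
gripper_force: 2.4
t 7.6 F [-1.7592  1.2819  4.785 ] turn [-0.0022 -0.0033  0.0005]
key_potato_top [ 0.53   -0.1713  0.0796] [ 0.0002 -0.0001 -0.0043]
```

About 5 N now, so it has probably registered. One more millimetre for margin, then release by 20 mm and check the key springs back.

```bash
python3 -m inch '[[[0,0,0],[0,0,0.001],0],[[0,0,0],[0,0,0],0],[[0,0,0],[0,0,0],0]]'; python3 -m inch '[[[0,0,0],[0,0,-0.004],0],[[0,0,0],[0,0,-0.01],0],[[0,0,0],[0,0,-0.01],0],[[0,0,0],[0.012,0,0],0],[[0,0,0],[0.018,0,0],0],[[0,0,0],[0.018,0,0],0],[[0,0,0],[0,0,0],0],[[0,0,0],[0,0,0],0]]';python3 go.py | sed -n 2,4p;  python3 -c "
from h import *
save(cam('wrist'),'w4')"
```

```text
time: 7.85
position: [0.5269, -0.1703, 0.096]
eef_rot: [[-0.929, 0.314, 0.194], [0.307, 0.949, -0.066], [-0.205, -0.002, -0.979]]
force: [-1.7, 0.6, 5.1]
grip_width: -0.003
gripper_force: 3.0
time: 8.52
position: [0.477, -0.1534, 0.1099]
eef_rot: [[-0.929, 0.314, 0.194], [0.307, 0.949, -0.066], [-0.205, -0.001, -0.979]]
force: [1.0, -0.1, -0.4]
grip_width: -0.0
gripper_force: 0.0
t 8.5167 F [ 0.9564 -0.144  -0.3917] turn [-0.0013 -0.0035  0.0006]
key_potato_top [ 0.53   -0.1713  0.0796] [-0.0484 -0.0004  0.0192]
key_tare_top [ 0.4854 -0.1566  0.0696] [-0.0004 -0.0004  0.0192]
```

View pics/w4.png

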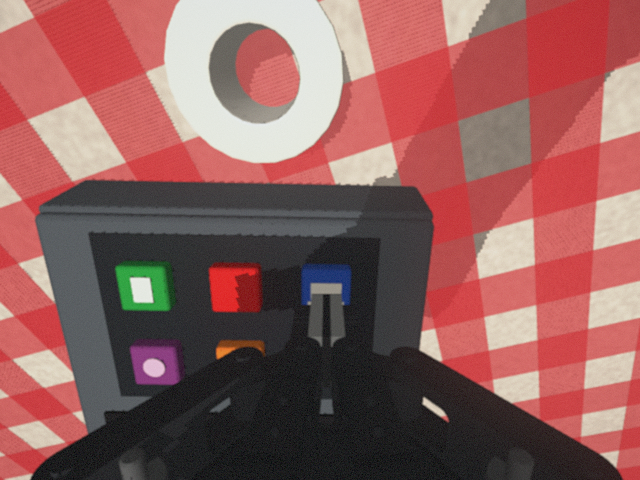

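The fingertip is centred on the blue key, with the cap at columns 302–350. The white key is free: it registered at about 5.4 N and roughly 3.5 mm of travel. Now blue.

```bash
python3 -m inch '[[[0,0,0],[0,0,0.01],0],[[0,0,0],[0,0,0.008],0],[[0,0,0],[0,0,0.002],0],[[0,0,0],[0,0,0.001],0],[[0,0,0],[0,0,0.001],0],[[0,0,0],[0,0,0],0],[[0,0,0],[0,0,0],0]]'; python3 go.py | sed -n 2,4p
```

```text
time: 9.15
position: [0.4823, -0.1554, 0.0884]
eef_rot: [[-0.929, 0.314, 0.194], [0.307, 0.949, -0.066], [-0.205, -0.002, -0.979]]
force: [0.2, 1.0, 2.6]
grip_width: -0.0
gripper_force: 1.5
t 9.15 F [0.1569 0.9724 2.5999] turn [-0.002  -0.0027  0.0004]
key_potato_top [ 0.53   -0.1713  0.0796] [-0.0473 -0.0001 -0.0029]
key_tare_top [ 0.4854 -0.1566  0.0696] [ 0.0007 -0.0001 -0.0029]
```

```bash
python3 -m inch '[[[0,0,0],[0,0,0.001],0],[[0,0,0],[0,0,0.001],0],[[0,0,0],[0,0,0],0],[[0,0,0],[0,0,0],0]]'; python3 go.py | sed -n 2,4p
```

```text
time: 9.48
position: [0.4827, -0.1555, 0.0864]
eef_rot: [[-0.929, 0.314, 0.194], [0.307, 0.949, -0.066], [-0.205, -0.002, -0.979]]
force: [-0.2, 2.6, 5.2]
grip_width: -0.002
gripper_force: 2.8
t 9.4833 F [-0.1793  2.5901  5.1547] turn [-0.0019 -0.0026  0.0004]
key_potato_top [ 0.53   -0.1713  0.0796] [-0.0474 -0.0002 -0.005 ]
key_tare_top [ 0.4854 -0.1566  0.0696] [ 0.0006 -0.0002 -0.005 ]
```

```bash
python3 -m inch '[[[0,0,0],[0,0,0.0005],0],[[0,0,0],[0,0,0],0],[[0,0,0],[0,0,0],0]]'; python3 -m inch '[[[0,0,0],[0,0,-0.005],0],[[0,0,0],[0,0,-0.01],0],[[0,0,0],[0,0,-0.01],0],[[0,0,0],[0,-0.032,0],0],[[0,0,0],[0,-0.032,0],0],[[0,0,0],[0,-0.032,0],0],[[0,0,0],[0,0,0],0],[[0,0,0],[0,0,0],0]]';python3 go.py | sed -n 2,5p;  python3 -c "
from h import *
save(cam('wrist'),'w5')"
```

```text
time: 9.73
position: [0.4828, -0.1556, 0.086]
eef_rot: [[-0.929, 0.314, 0.194], [0.307, 0.949, -0.066], [-0.205, -0.002, -0.979]]
force: [-1.3, 1.5, 5.8]
grip_width: -0.001
gripper_force: 3.1
time: 10.4
position: [0.4456, -0.2473, 0.1103]
eef_rot: [[-0.928, 0.32, 0.192], [0.312, 0.947, -0.068], [-0.204, -0.003, -0.979]]
force: [0.8, 0.4, -0.3]
grip_width: -0.002
gripper_force: 0.0
t 10.4 F [ 0.7554  0.3731 -0.26  ] turn [-0.0041 -0.004  -0.0049]
key_potato_top [ 0.53   -0.1713  0.0796] [-0.0487  0.0987  0.0197]
key_tare_top [ 0.4854 -0.1566  0.0696] [-0.0007  0.0987  0.0197]
key_print_top [ 0.4552 -0.2477  0.0696] [-0.0007  0.0027  0.0197]
```

View pics/w5.png

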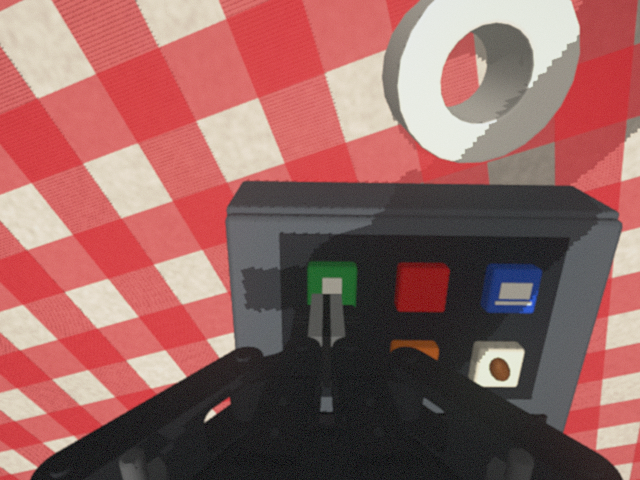

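The green cap spans columns 307–357 (centre 332) and the tip is at 326, about 2.5 mm off. That agrees with the computed offset, so I'll correct it and press.

```bash
python3 -m inch '[[[0,0,0],[0,0.0025,0.01],0],[[0,0,0],[0,0,0.008],0],[[0,0,0],[0,0,0.002],0],[[0,0,0],[0,0,0.001],0],[[0,0,0],[0,0,0.001],0],[[0,0,0],[0,0,0],0],[[0,0,0],[0,0,0],0]]'; python3 go.py | sed -n 5p
```

```text
time: 11.03
position: [0.4524, -0.2436, 0.0888]
eef_rot: [[-0.93, 0.314, 0.193], [0.307, 0.949, -0.066], [-0.204, -0.002, -0.979]]
force: [-1.1, 1.6, 2.3]
grip_width: 0.003
gripper_force: 1.4
key_print_top [ 0.4552 -0.2477  0.0696] [ 0.0001 -0.003  -0.0024]
```

```bash
python3 -m inch '[[[0,0,0],[0,0,0.001],0],[[0,0,0],[0,0,0.001],0],[[0,0,0],[0,0,0],0],[[0,0,0],[0,0,0],0]]'; python3 go.py | sed -n 5p
```

```text
time: 11.37
position: [0.4529, -0.244, 0.0869]
eef_rot: [[-0.929, 0.314, 0.194], [0.307, 0.949, -0.066], [-0.205, -0.002, -0.979]]
force: [-1.1, 3.3, 4.7]
grip_width: -0.006
gripper_force: 2.7
key_print_top [ 0.4552 -0.2477  0.0696] [ 0.0002 -0.0028 -0.0044]
```

The earlier offset was mostly settling lag, so the tip is 3 mm off centre but still well on the cap. Press 1 mm more, then retreat upward.

```bash
python3 -m inch '[[[0,0,0],[0,0,0.001],0],[[0,0,0],[0,0,0],0],[[0,0,0],[0,0,0],0]]'; python3 -m inch '[[[0,0,0],[0,0,-0.005],0],[[0,0,0],[0,0,-0.01],0],[[0,0,0],[0,0,-0.03],0],[[0,0,0],[0,0,-0.04],0],[[0,0,0],[0,0,-0.04],0],[[0,0,0],[0,0,-0.03],0],[[0,0,0],[0,0,0],0],[[0,0,0],[0,0,0],0],[[0,0,0],[0,0,0],0]]'; python3 look.py w6 | grep -v turn
```

```text
time: 11.62
position: [0.453, -0.2441, 0.086]
eef_rot: [[-0.929, 0.314, 0.194], [0.307, 0.949, -0.066], [-0.204, -0.002, -0.979]]
force: [-2.4, 3.8, 5.5]
grip_width: -0.001
gripper_force: 3.3
time: 12.37
position: [0.4227, -0.234, 0.2371]
eef_rot: [[-0.929, 0.315, 0.194], [0.308, 0.949, -0.066], [-0.205, -0.002, -0.979]]
force: [-0.6, -0.5, -0.3]
grip_width: -0.001
gripper_force: 0.0
key_potato_top [424.4 278.2] 0.75 [ 0.5291 -0.1744  0.0816]
key_carrot_top [374.8 277.9] 0.86 [ 0.5161 -0.2177  0.0796]
key_onion_top [322.  275.2] 0.79 [ 0.4981 -0.2631  0.0794]
key_tare_top [433.4 224.5] 0.67 [ 0.4841 -0.1553  0.0689]
key_clear_top [382.2 224.3] 0.84 [ 0.4701 -0.198   0.0684]
key_print_top [325.3 223.3] 0.58 [ 0.4534 -0.2451  0.0688]
fit [ 0.4912 -0.2089  0.0758] -20.74091984732578
[[2.3, 0.2], [0.1, 1.8], [0.3, 1.1], [0.6, 3.2], [2.8, 1.2], [0.8, 0.0]]
key_potato_top [ 0.5301 -0.1723  0.0808] depth-fit resid [-0.0011 -0.0021  0.0008]
key_carrot_top [ 0.5132 -0.2172  0.0808] depth-fit resid [ 0.0029 -0.0005 -0.0012]
key_onion_top [ 0.4962 -0.2621  0.0808] depth-fit resid [ 0.002  -0.001  -0.0014]
key_tare_top [ 0.4862 -0.1557  0.0709] depth-fit resid [-0.0021  0.0004 -0.002 ]
key_clear_top [ 0.4692 -0.2006  0.0709] depth-fit resid [ 0.0009  0.0026 -0.0024]
key_print_top [ 0.4522 -0.2455  0.0709] depth-fit resid [ 0.0012  0.0003 -0.002 ]
tip [ 0.4268 -0.2356  0.2152]
key_potato_top tip->key in key-aligned tool axes: [-0.0446  0.0959  0.1469]
key_tare_top tip->key in key-aligned tool axes: [0.0034 0.0959 0.1469]
key_print_top tip->key in key-aligned tool axes: [ 0.0034 -0.0001  0.1469]
```

View pics/w6.png

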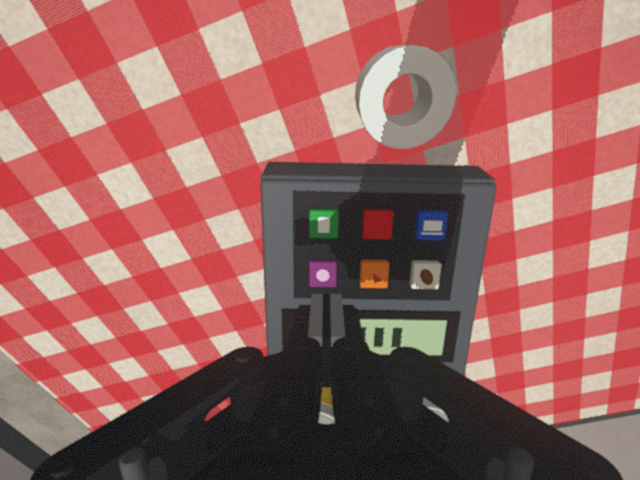

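The picture shows all six keys up, the terminal where it was (within 2 mm), the label roll standing at (407,97), and the fingers clear. Handing in.

```bash
python3 -c "
from bench import finish_job
print(finish_job())"
```

```text
the job is handed in; nothing more can be done
None
```

I pressed the white, blue and green keys in that order at about 5–6 N each and released each before the next. At the last look all keys were up and the terminal was within about 2 mm of where it started. The job is handed in, but the hand-in returned no verdict.

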